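# Turn the condiment carousel to the oil

### The job

Push the wooden turntable round by its rim with the fingertips, either way, until the small oil bottle on it stands straight behind the steel tongue that points out from under the turntable, in line with it. Do not touch or lift the bottle, the shaker or the jars with the hand; keep them upright in their pockets, and leave the things round about where they are. Finish with the turntable at rest.

Things in the scene. Friction and masses are not known exactly. Their poses are not given: they have to be found in the camera images.
- hob_cover: Fixed wooden board laid over the hob, 580 mm (x) by 740 mm (y), flat top at world z = 0.055; the carousel stands on it. Two low steel lifting bars, 22 mm high, near its left and right back corners. Origin: centre of its underside, 18 mm below its top.
- stand: Fixed dark steel foot of the turntable, a disc hidden under the plate. From it one flat tongue (20 mm wide, 6 mm thick, round end) lies on the board and sticks out to 185 mm from the turning axis, along this body's own -x; it points towards the robot, up to 30 degrees to either side. Origin: on the turning axis at the board's top, z up.
- tongue_tip (a point): Outer end of the steel tongue, on its top face, 185 mm from the turning axis. The oil bottle must come to stand on the line from here to the axis.
- turntable: Light wooden disc, 250 mm across, 18 to 36 mm above the board, turning without end both ways about z through its origin (same point as the stand's). No spring or catch: about 1 N at the rim turns it, and it stops at once when no longer pushed. Eight lugs for the fingers stick out of its rim, every 45 degrees from its own +x.
- lug0 (a point): Middle of the lug on the turntable's own +x, 145 mm from the axis, 29 mm above the board. All eight lugs alike: 14 mm wide, from radius 125 to 165 mm, from 18 to 40 mm above the board, round outer end, rim plain between them (over 80 mm free from lug to lug).
- pocket0 (a point): Floor centre of one of four round pockets (collars 8 mm high, 52 mm inside), 50 mm from the axis at 45, 135, 225 and 315 degrees from the turntable's own +x (this one at 45), so a lug sticks out straight outside each pocket. Floor 36 mm above the board.
- oil_bottle: The small oil bottle: yellow-brown oil, narrow neck with a cork, 48 mm in diameter, 112 mm tall, about 0.17 kg; stands upright in one of the four pockets of the turntable, which one varies; it is loose. Origin: centre of its underside (36 mm above the board while in the pocket), z up.
- salt_shaker: Salt shaker of clear material with a domed metal top, 44 mm in diameter, 90 mm tall; stands upright in one of the four pockets of the turntable, which one varies; it is loose. Origin: centre of its underside (36 mm above the board while in the pocket), z up.
- spice_one: Spice jar with a yellow cap, 45 mm in diameter, 100 mm tall; stands upright in one of the four pockets of the turntable, which one varies; it is loose. Origin: centre of its underside (36 mm above the board while in the pocket), z up.
- spice_two: Spice jar with a white cap, 43 mm in diameter, 100 mm tall; stands upright in one of the four pockets of the turntable, which one varies; it is loose. Origin: centre of its underside (36 mm above the board while in the pocket), z up.
- mug: Bystander: white mug, 82 mm in diameter, 94 mm tall, on the board near its right end (-y). Origin: centre of its underside.
- lemon: Bystander: lemon, 76 x 56 x 55 mm, on the board near its right front corner. Origin: its underside.
- garlic: Bystander: garlic bulb, 53 mm across, on the worktop left of the board (+y). Origin: its underside.
- salt_box: Bystander: round wooden box, 70 mm across, 68 mm tall, on the worktop left of the board. Origin: centre of its underside.

How it is judged:
At the end, for the whole second after the job is handed in: The oil bottle's centre is within 10 mm to either side of the tongue's centre line (about 11 degrees of turn), on the tongue's side of the axis; the turntable is still; bottle, shaker and both jars stand upright in their pockets (y of oil_bottle in the frame of stand between -0.01 and 0.01 m and x of oil_bottle in the frame of stand below -0.035 m and angular speed of turntable below 0.05 rad/s and linear speed of oil_bottle below 0.02 m/s and angle between each of oil_bottle, salt_shaker, spice_one, spice_two's own z axis and vertical below 0.1 rad and horizontal distance between each of oil_bottle, salt_shaker, spice_one, spice_two and turntable below 0.062 m and z of each of oil_bottle, salt_shaker, spice_one, spice_two in the frame of turntable below 0.043 m); the robot touches nothing.
It fails at once if The turntable is pushed with some other part of the robot than the fingers (contact force between the arm and turntable above 2 N).
It fails at once if The robot touches the bottle, the shaker or a jar instead of pushing the turntable itself (contact force between any of the fingers, the arm and oil_bottle above 1 N or contact force between any of the fingers, the arm and salt_shaker above 1 N or contact force between any of the fingers, the arm and spice_one above 1 N or contact force between any of the fingers, the arm and spice_two above 1 N).
It fails at once if Something on the turntable is lifted or carried off its pocket (z of any of oil_bottle, salt_shaker, spice_one, spice_two in the frame of turntable above 0.05 m or horizontal distance between any of oil_bottle, salt_shaker, spice_one, spice_two and turntable above 0.07 m).
It fails at once if Something on the turntable tips (angle between any of oil_bottle, salt_shaker, spice_one, spice_two's own z axis and vertical above 0.4 rad).
It fails at once if A thing that stands round the turntable is moved by more than 3 cm (distance of any of mug, lemon, garlic, salt_box from where it was at the start of the episode above 0.03 m).
It also fails if it takes over 51 s, if anything falls off the work surface, if the arm or the gripper's body presses on something with over 40 N, if the wrist force passes 120 N, or if a joint passes its speed limit or range.

### The arm

A 7-joint arm with a two-finger parallel gripper is mounted at the origin on a cart in front of the work surface, level with it; the furniture and walls round the work are solid. World frame = base frame: x ahead of the robot, y to its left, z up, the work surface at z = 0. Lengths are in m, angles in rad, forces in N, time in s.
With the tool pointing down it reaches from about 0.425 to 0.925 m from the base axis. Payload 6.8 kg.
Tool frame: the origin (TCP) lies at the very end of the fingers, on their centre line; the grasp point (between the pads) lies env.grasp_offset behind it (env.grasp_offset is the distance from the TCP to the grasp point, in m); z points along the fingers, y is the direction in which the jaws open and shut (so a half turn about z gives the same grasp; the last joint's range is limited). The gripper opens to 85 mm and grips with 20 to 120 N. Pads are 22 mm wide; open, the fingers measure 114 mm over their backs; the gripper's body (76 mm by 85 mm) begins 54 mm behind the grasp point. The pads swing forward as they close: fully open they stand 13 mm farther back than shut.
Start: joints at [-1.213, 0.477, 0.022, 1.555, -0.011, 1.109, -0.083], TCP at [0.303, 0.603, 0.231] pointing down, gripper open.
Joint ranges: [-2.96, 2.96], [-0.34, 2.1], [-1.41, 1.46], [0.24, 2.44], [-1.37, 4.51], [0.17, 1.92], [-2.96, 2.96]. Speed limits (rad/s): [2.39, 2.39, 3.14, 3.14, 3.14, 3.14, 3.14].

### API

Orientations are given as a unit quaternion [x, y, z, w].
In Python, from plant import telemetry, optics, job, env gives the robot as it stands.
- The arm moves only by the shell command python3 -m creep 'ROWS' [FORCE]. ROWS is JSON, a list that holds one entry, the list of rows, each a list of 5 numbers: the shift along the tool's x, y, z in units of 2.5 cm (1.0 is 2.5 cm), then the turn about the tool's z in units of 4 degrees (1.0 is 4 degrees), then the opening, from -1 (shut) to 1 (fully open), so that 0 is half open. A call has 1 to 12 rows; each row shifts and turns the commanded pose from where the row before left it, along the tool's axes as they then stand; what a row does not reach is not made up. A row lasts 1/10 s, in which the tool goes at most 50 mm and 8.59 degrees, less where a joint would pass 70% of its speed; a pose out of reach is approached as far as the arm can. A call with a number of a shift or a turn outside -1 to 1 is refused whole. A call with a gripper value outside its range is refused whole. The fingers move at their own pace and stop on an object; FORCE is the grip in N (left out, the last holds). Time passes only in rows, so rows that do not move let the fingers close. It gives the time, the measured TCP pose, the force and the opening at its end, in the units of the state.
- telemetry.observe(): the state, without advancing time (a new reading comes with each control period).
- optics.read_camera(name): name is "scene" or "top" or "wrist"; returns a dict with "frame" (384x512x3 uint8, red, green, blue), "z_map" (384x512 float32, m along the optical axis (not along the pixel's ray), 0 where there is no reading), "mtx" (3x3 intrinsics, pixels), "R" (3x3) and "t" (3): a world point X has camera coordinates R X + t. Camera axes: x right, y down, z forward; pixel columns grow to the right and rows downward; lengths in m; the calibration is good to about 2 mm. A picture is of the moment at which its call begins.
- job.finish_job(): hands the job in, once; it reports no verdict.
The state is a dict: "t": time; "q": joint angles; "qvel": joint speeds; "joint_torque": joint torques, N m; "eef_pos": TCP position; "eef_rot": TCP orientation; "wrist_force": force on the tool from outside, world axes, zero at the start; "moment": the same for the moment, N m; "opening": opening from 0.0 (shut) to 1.0 (fully open).
Only numpy, scipy, OpenCV 4.12 (cv2) and the standard library are available. Lean on these libraries where they do the work, as an engineer would, in place of code of your own. Each camera call takes 0.05 s, during which the arm holds its last target. There are 200 camera calls.

## Working session

There is one attempt and no reset: what is moved stays moved. The work goes in short steps, Python scripts to look and compute and a shell command to move; the robot and the scene stay as the last step left them, time stands still between calls to the robot, and variables do not carry over. Pictures are saved under pics/ and viewed, on a budget of 10 in all, crops included, one or two more only if the job needs it, and the job is handed in when it is done.

```bash
ls; mkdir -p pics; python3 - <<'E'
from plant import telemetry, optics, env
import cv2,numpy as np
s=telemetry.observe();print({k:np.round(v,3) for k,v in s.items()},env.grasp_offset)
ims=[]
for n in("top","scene"):
    c=optics.read_camera(n);np.savez(f'pics/{n}0.npz',**c)
    print(n,c['mtx'].round(1).tolist(),c['R'].round(3).tolist(),c['t'].round(3))
    cv2.imwrite(f'pics/{n}0.png',cv2.resize(c['frame'][:,:,::-1],(768,576)))
E
```

```text
pics
{'t': np.float64(0.0), 'q': array([-1.213,  0.478,  0.022,  1.556, -0.012,  1.109, -0.083]), 'qvel': array([-0.001, -0.001, -0.   , -0.   ,  0.001, -0.002,  0.001]), 'joint_torque': array([ 0.0000e+00, -5.9647e+01,  1.6080e+00, -2.8120e+01,  1.3000e-02,
        1.0000e-02,  0.0000e+00]), 'eef_pos': array([0.303, 0.603, 0.23 ]), 'eef_rot': array([ 0.231,  0.973, -0.001, -0.   ]), 'wrist_force': array([-0.353, -0.502, -0.114]), 'moment': array([-0.052, -0.005,  0.024]), 'opening': np.float64(1.0)} 0.0187
top [[374.6, 0.0, 256.3], [0.0, 374.6, 189.1], [0.0, 0.0, 1.0]] [[0.022, -1.0, -0.011], [-0.988, -0.02, -0.154], [0.154, 0.014, -0.988]] [-0.047  0.588  1.235]
scene [[493.7, 0.0, 253.8], [0.0, 493.7, 192.2], [0.0, 0.0, 1.0]] [[-0.768, -0.641, -0.012], [-0.326, 0.407, -0.853], [0.552, -0.651, -0.522]] [0.431 0.264 1.578]
```

View pics/top0.png

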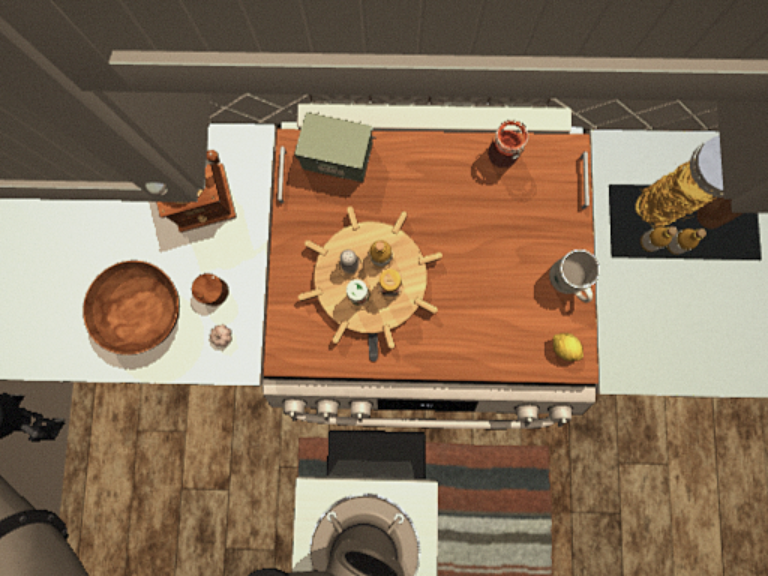

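View pics/scene0.png

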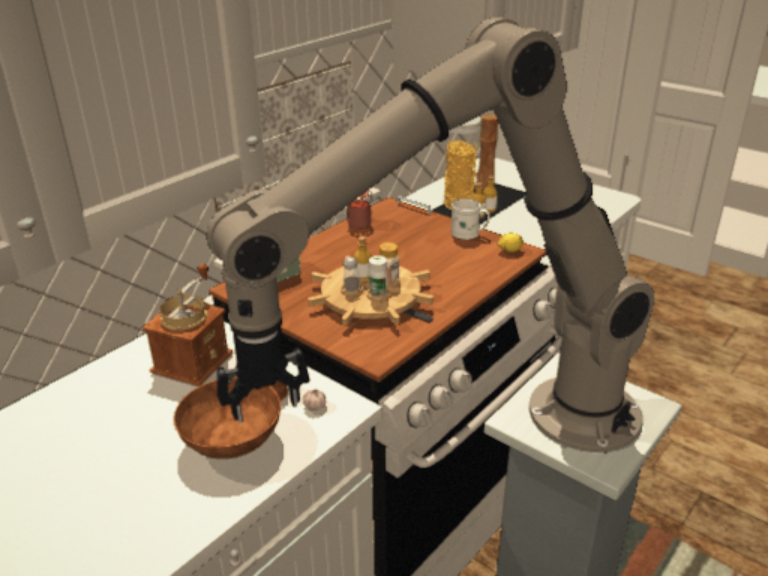

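The top view shows the turntable at about (371,277) of the 768x576 picture, with the tongue end at (373,356). The oil bottle (amber with a cork) is at the back, about (381,250). The shaker is at (348,260), the white cap at (357,291) and the yellow cap at (390,281). I'll measure these next.

```bash
cat > h.py <<'E'
import numpy as np,cv2
def ray(c,uv,z):
    uv=np.atleast_2d(uv).astype(float);K,R,t=c['mtx'],c['R'],c['t']
    d=(np.c_[uv,np.ones(len(uv))]@np.linalg.inv(K).T)@R; o=-R.T@t
    return o+d*((z-o[2])/d[:,2])[:,None]
def circ(p):
    s=np.linalg.lstsq(np.c_[2*p[:,:2],np.ones(len(p))],(p[:,:2]**2).sum(1),rcond=None)[0]
    return s[:2],np.sqrt(s[2]+s[:2]@s[:2])
def measure(c,c0=None):
    hsv=cv2.cvtColor(c['frame'],cv2.COLOR_RGB2HSV)
    H,S,V=[hsv[...,i].astype(int) for i in range(3)]
    vv,uu=np.mgrid[:384,:512]
    P=ray(c,np.c_[uu.ravel(),vv.ravel()],.091)[:,:2].reshape(384,512,2)
    return H,S,V,P
E
python3 - <<'E'
from h import *
c=dict(np.load('pics/top0.npz'));H,S,V,P=measure(c)
g=ray(c,[371/1.5,277/1.5],.091)[0];print('guess',g)
for uv in([371,238],[371,315],[330,277],[410,240],[401,222],[340,300],[300,240],[373,350],[381,250],[450,300]):
    i=(int(uv[1]/1.5),int(uv[0]/1.5));print(uv,H[i],S[i],V[i])
m=((H>12)&(H<28)&(V>140)&(np.hypot(*(P-g[:2]).transpose(2,0,1))<.19)).astype(np.uint8)
mo=cv2.morphologyEx(m,cv2.MORPH_CLOSE,np.ones((15,15)));mo=cv2.morphologyEx(mo,cv2.MORPH_OPEN,cv2.getStructuringElement(2,(25,25)))
k=max(cv2.findContours(mo,0,1)[0],key=cv2.contourArea)[:,0]
p=ray(c,k,.091);o,r=circ(p);print('centre',o,'r',r,'resid',np.std(np.hypot(*(p[:,:2]-o).T)))
# lugs: top z=.095
n,l,st,ce=cv2.connectedComponentsWithStats(m,connectivity=8)
Q=ray(c,np.c_[np.where(m)[::-1]],.095)[:,:2]-o
rr=np.hypot(*Q.T);Q=Q[(rr>.138)&(rr<.165)];a=np.degrees(np.arctan2(*Q.T[::-1]))
z=np.exp(1j*np.radians(a*8)).mean();print('lug phase',np.degrees(np.angle(z))/8,abs(z),len(a))
print('lug hist',np.histogram(a,np.arange(-180,181,15))[0])
T=ray(c,np.c_[np.where(V>=0)[::-1]],.061)[:,:2].reshape(384,512,2)-o
R=np.hypot(*T.transpose(2,0,1))
d=(V<85)&(R>.13)&(R<.2)&(T[...,0]<-.08)&(abs(T[...,1])<.12)
n,l,st,ce=cv2.connectedComponentsWithStats(d.astype(np.uint8))
for i in range(1,n):
    if st[i,4]>15:
        t=T[l==i];e=t.mean(0);print('dark',st[i],e,'rmax',np.hypot(*t.T).max(),'ang from -x',np.degrees(np.arctan2(-e[1],-e[0])))
for nm,uv,z in(('oil',(381,246),.2),('salt',(348,257),.18),('white',(357,289),.19),('yellow',(391,278),.19)):
    q=ray(c,np.array(uv)/1.5,z)[0,:2]-o;print(nm,q.round(3),np.hypot(*q).round(3),np.degrees(np.arctan2(q[1],q[0])).round(1))
f=c['frame'][125:250,175:320,::-1];cv2.imwrite('pics/crop0.png',cv2.resize(f,None,fx=5,fy=4.8,interpolation=2))
E
```

```text
guess [ 0.5964114  -0.00503493  0.091     ]
[371, 238] 20 115 229
[371, 315] 16 130 226
[330, 277] 14 140 135
[410, 240] 16 130 223
[401, 222] 18 125 228
[340, 300] 19 121 230
[300, 240] 10 165 190
[373, 350] 10 32 71
[381, 250] 13 145 157
[450, 300] 11 169 167
centre [ 0.59980226 -0.00264299] r 0.12633854246447793 resid 0.003459376111111877
lug phase 18.15600450449091 0.9756388779597812 277
lug hist [ 0 33  0  0 37  0  0 35  0  0 29  0  0 35  0  0 35  0  0 38  0  0 35  0]
dark [245 224   7  17  81] [-0.15389113 -0.00717251] rmax 0.1840878570655872 ang from -x 2.6684922861439277
oil [ 0.042 -0.025] 0.049 -30.7
salt [0.022 0.042] 0.048 62.2
white [-0.045  0.021] 0.05 154.6
yellow [-0.021 -0.047] 0.051 -114.4
```

View pics/crop0.png

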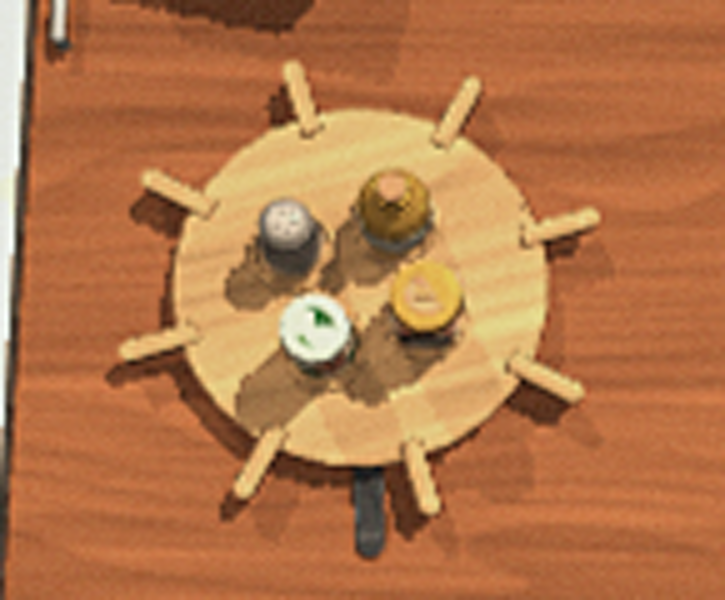

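The picture agrees with the numbers:
- **Centre:** (0.600, -0.003).
- **Lugs:** at 18.2° + 45k.
- **Bottle:** over the lug at -26.8°.
- **Tongue:** at -177.3°.

So the table must turn about 150° clockwise. I'll lower the shut fingers between the lugs at -27° and -72° and push the -72° lug round past the front.

```bash
python3 -m creep '[[[0,0,-1,-1,-1],[0,0,-1,-1,-1],[0,0,-1,-1,-1],[0,0,0,-1,-1],[0,0,0,-1,-1],[0,0,0,-1,-1],[0,0,0,-0.7,-1],[0,0,0,0,-1]]]'
```

```text
t: 0.9
eef_pos: [0.3031, 0.6028, 0.3057]
eef_rot: [-0.001, 1.0, -0.0, -0.0]
wrist_force: [0.0, -0.2, -0.6]
opening: -0.001
```

```bash
python3 -m creep '[[[-0.55,-1,0,0,-1],[-0.55,-1,0,0,-1],[-0.55,-1,0,0,-1],[-0.55,-1,0,0,-1],[-0.55,-1,0,0,-1],[-0.55,-1,0,0,-1],[-0.55,-1,0,0,-1],[-0.55,-1,0,0,-1],[-0.55,-1,0,0,-1],[-0.55,-1,0,0,-1],[-0.55,-1,0,0,-1],[-0.55,-1,0,0,-1]]]'
python3 -m creep '[[[-0.55,-1,0,0,-1],[-0.55,-1,0,0,-1],[-0.55,-1,0,0,-1],[-0.55,-1,0,0,-1],[-0.55,-1,0,0,-1],[-0.55,-1,0,0,-1],[-0.55,-1,0,0,-1],[-0.55,-1,0,0,-1],[-0.55,-1,0,0,-1],[-0.55,-1,0,0,-1],[-0.55,-1,0,0,-1],[-0.55,-1,0,0,-1]]]'
```

```text
t: 2.1
eef_pos: [0.469, 0.3022, 0.3061]
eef_rot: [-0.0, 1.0, -0.0, -0.0]
wrist_force: [-0.1, -0.0, -0.3]
opening: -0.001
t: 3.3
eef_pos: [0.6346, 0.0028, 0.306]
eef_rot: [-0.0, 1.0, 0.0, -0.0]
wrist_force: [0.4, 0.3, 0.4]
opening: 0.0
```

```bash
python3 -m creep '[[[-0.52,-1,0,0,-1],[-0.52,-1,0,0,-1],[-0.52,-1,0,0,-1],[-0.52,-1,0,0,-1],[-0.52,-0.9,0,0,-1],[0,0,1,0,-1],[0,0,1,0,-1],[0,0,1,0,-1],[0,0,1,0,-1],[0,0,1,0,-1],[0,0,1,0,-1],[0,0,0,0,-1]]]'
python3 - <<'E'
from plant import optics
import cv2,numpy as np
t=optics.read_camera('scene')['frame'];w=optics.read_camera('wrist')['frame']
a=cv2.resize(t[130:260,190:310],(400,433));b=cv2.resize(w,(400,300));b=cv2.copyMakeBorder(b,0,133,0,0,0)
cv2.imwrite('pics/a1.png',np.hstack([a,b])[:,:,::-1])
E
```

```text
t: 4.5
eef_pos: [0.6968, -0.1179, 0.1519]
eef_rot: [-0.0, 1.0, 0.0, -0.004]
wrist_force: [-0.1, -0.0, -0.8]
opening: -0.0
```

View pics/a1.png

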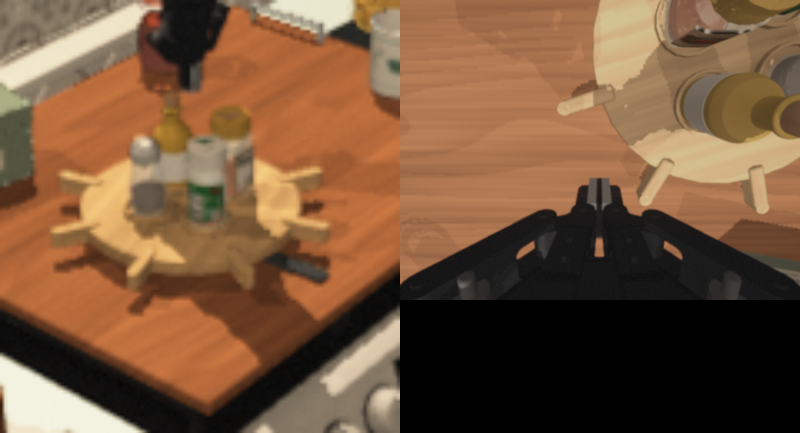

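The wrist view shows the shut fingertips at (600,185) in the free gap, with the lugs at (585,100) and (655,185). I'll lower them to z 0.074 and work out the arc steps.

```bash
python3 -m creep '[[[0,0,1,0,-1],[0,0,1,0,-1],[0,0,1,0,-1],[0,0,0.1,0,-1],[0,0,0,0,-1]]]'
python3 - <<'E'
from plant import telemetry
import numpy as np
p=telemetry.observe()['eef_pos'];o=np.array([.5998,-.0026])
a=np.radians(np.arange(-54,-203,-4));w=np.vstack([p[:2],o+.152*np.c_[np.cos(a),np.sin(a)]])
d=np.diff(w,axis=0)/.025
print(p,np.hypot(*(p[:2]-o)));print(np.c_[np.degrees(a),-d[:,0],d[:,1]].round(2).tolist())
E
```

```text
t: 5.1
eef_pos: [0.7003, -0.1188, 0.08]
eef_rot: [-0.001, 1.0, -0.0, 0.001]
wrist_force: [0.5, -0.4, 0.6]
opening: -0.003
[ 0.70026901 -0.11878782  0.0800241 ] 0.1536021907530044
[[-54.0, 0.45, -0.27], [-58.0, 0.35, -0.24], [-62.0, 0.37, -0.21], [-66.0, 0.38, -0.19], [-70.0, 0.39, -0.16], [-74.0, 0.4, -0.13], [-78.0, 0.41, -0.1], [-82.0, 0.42, -0.07], [-86.0, 0.42, -0.04], [-90.0, 0.42, -0.01], [-94.0, 0.42, 0.01], [-98.0, 0.42, 0.04], [-102.0, 0.42, 0.07], [-106.0, 0.41, 0.1], [-110.0, 0.4, 0.13], [-114.0, 0.39, 0.16], [-118.0, 0.38, 0.19], [-122.0, 0.37, 0.21], [-126.0, 0.35, 0.24], [-130.0, 0.33, 0.26], [-134.0, 0.32, 0.28], [-138.0, 0.29, 0.31], [-142.0, 0.27, 0.33], [-146.0, 0.25, 0.34], [-150.0, 0.22, 0.36], [-154.0, 0.2, 0.37], [-158.0, 0.17, 0.39], [-162.0, 0.15, 0.4], [-166.0, 0.12, 0.41], [-170.0, 0.09, 0.42], [-174.0, 0.06, 0.42], [-178.0, 0.03, 0.42], [-182.0, -0.0, 0.42], [-186.0, -0.03, 0.42], [-190.0, -0.06, 0.42], [-194.0, -0.09, 0.42], [-198.0, -0.12, 0.41], [-202.0, -0.15, 0.4]]
```

```bash
python3 -m creep '[[[0.45,-0.27,0.1,0,-1],[0.35,-0.24,0.1,0,-1],[0.37,-0.21,0,0,-1],[0.38,-0.19,0,0,-1],[0.39,-0.16,0,0,-1],[0.4,-0.13,0,0,-1],[0.41,-0.1,0,0,-1],[0.42,-0.07,0,0,-1]]]'
python3 - <<'E'
from plant import optics
import cv2,numpy as np
t=optics.read_camera('scene')['frame'];w=optics.read_camera('wrist')['frame']
a=cv2.resize(t[130:260,190:310],(400,433));b=cv2.resize(w,(400,300));b=cv2.copyMakeBorder(b,0,133,0,0,0)
cv2.imwrite('pics/a2.png',np.hstack([a,b])[:,:,::-1])
E
```

```text
t: 5.9
eef_pos: [0.6196, -0.1532, 0.0739]
eef_rot: [-0.001, 1.0, 0.0, 0.0]
wrist_force: [0.8, 0.6, -0.7]
opening: -0.001
```

View pics/a2.png

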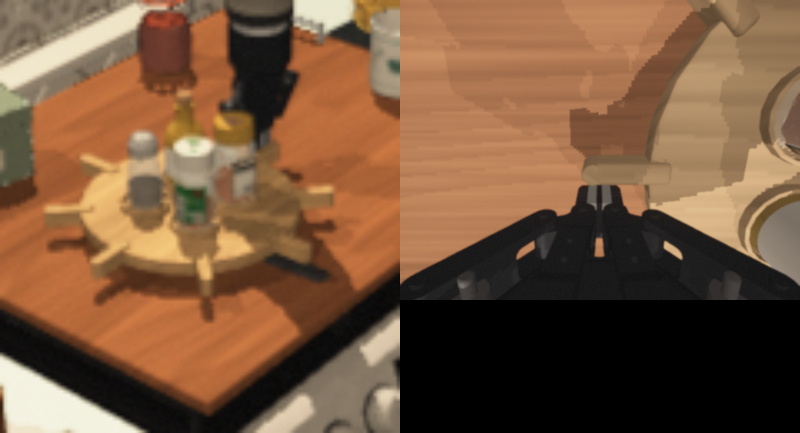

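The lug at (625,168) is moving just ahead of the fingertips at (600,188), and the bottles are upright. I'll carry on round.

```bash
python3 -m creep '[[[0.42,-0.04,0,0,-1],[0.42,-0.01,0,0,-1],[0.42,0.01,0,0,-1],[0.42,0.04,0,0,-1],[0.42,0.07,0,0,-1],[0.41,0.1,0,0,-1],[0.4,0.13,0,0,-1],[0.39,0.16,0,0,-1],[0.38,0.19,0,0,-1],[0.37,0.21,0,0,-1],[0.35,0.24,0,0,-1]]]'
python3 -m creep '[[[0.33,0.26,0,0,-1],[0.32,0.28,0,0,-1],[0.29,0.31,0,0,-1],[0.27,0.33,0,0,-1],[0.25,0.34,0,0,-1],[0.22,0.36,0,0,-1],[0.2,0.37,0,0,-1],[0.17,0.39,0,0,-1],[0.15,0.4,0,0,-1],[0.12,0.41,0,0,-1],[0,0,0,0,-1]]]'
python3 - <<'E'
from plant import optics
import cv2,numpy as np
t=optics.read_camera('scene')['frame'];w=optics.read_camera('wrist')['frame']
a=cv2.resize(t[130:260,190:310],(400,433));b=cv2.resize(w,(400,300));b=cv2.copyMakeBorder(b,0,133,0,0,0)
cv2.imwrite('pics/a3.png',np.hstack([a,b])[:,:,::-1])
E
```

```text
t: 7.1
eef_pos: [0.5096, -0.1254, 0.0738]
eef_rot: [-0.001, 1.0, -0.0, 0.0]
wrist_force: [2.0, 0.6, 0.2]
opening: -0.001
t: 8.2
eef_pos: [0.4514, -0.0378, 0.0736]
eef_rot: [-0.002, 1.0, 0.0, -0.001]
wrist_force: [0.1, -1.0, 0.7]
opening: -0.002
```

View pics/a3.png

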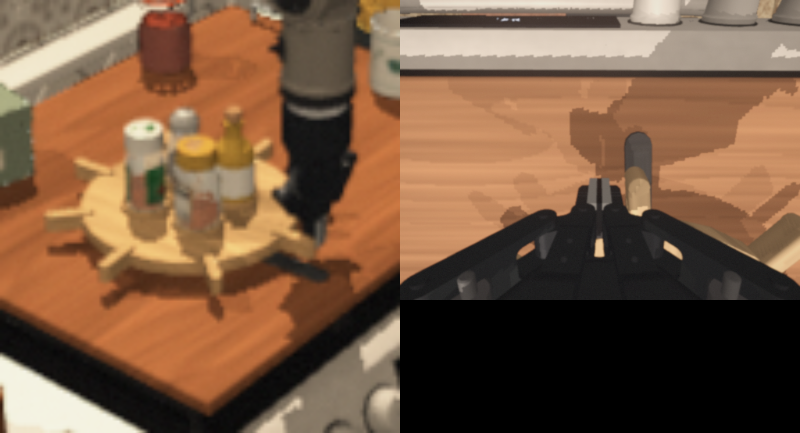

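The tongue is at (637,150) with the pushed lug right over it, and the finger is at (600,185), -167°. About 45° remains: I'll go 36° further, then lift out and measure.

```bash
python3 -m creep '[[[0.09,0.42,0,0,-1],[0.06,0.42,0,0,-1],[0.03,0.42,0,0,-1],[0,0.42,0,0,-1],[-0.03,0.42,0,0,-1],[-0.06,0.42,0,0,-1],[-0.09,0.42,0,0,-1],[-0.12,0.41,0,0,-1],[-0.15,0.4,0,0,-1],[0,0,0,0,-1]]]'
cat > m.py <<'E'
from h import *
from plant import optics,telemetry
c=optics.read_camera('top');H,S,V,P=measure(c);o=np.array([.5998,-.0026])
m=(H>12)&(H<28)&(V>140)
Q=ray(c,np.c_[np.where(m)[::-1]],.095)[:,:2]-o
rr=np.hypot(*Q.T);Q=Q[(rr>.138)&(rr<.165)];a=np.degrees(np.arctan2(*Q.T[::-1]))
z=np.exp(1j*np.radians(a*8)).mean();print('phase mod45',np.degrees(np.angle(z))/8%45,'target',-177.3%45,abs(z),len(a))
print('hist',np.histogram(a,np.arange(-180,181,15))[0])
p=telemetry.observe()['eef_pos'];print(p,np.degrees(np.arctan2(p[1]-o[1],p[0]-o[0])))
import sys
f=c['frame'][125:250,175:320,::-1];cv2.imwrite(f'pics/{sys.argv[1]}.png',cv2.resize(f,None,fx=5,fy=4.8,interpolation=2))
E
python3 m.py t1
```

```text
t: 9.3
eef_pos: [0.4595, 0.0562, 0.0738]
eef_rot: [-0.002, 1.0, 0.0, 0.0]
wrist_force: [-0.3, 0.7, -0.4]
opening: -0.003
phase mod45 13.896776776378056 target 2.6999999999999886 0.5484258603892705 367
hist [28  5  0 29  6  0 27  6  0 25  8  0 24  6  0 27  7  0 28 23 52 42 22  2]
[0.45902143 0.0551463  0.07373223] 157.69693392529675
```

View pics/t1.png

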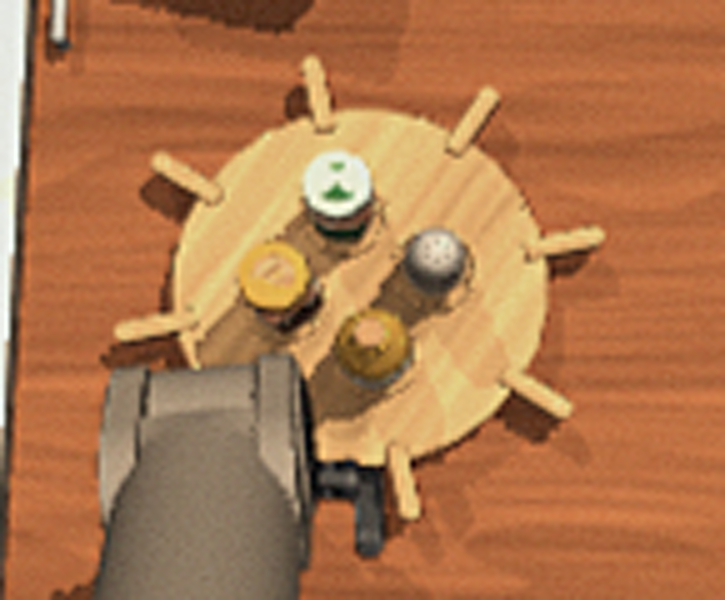

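The bottle at (372,350) and its lug at (403,482) are nearly at the tongue (368,510). The arm spoils part of the mask, so I'll redo the phase without it.

```bash
sed -i 's/^z=np.exp/a0=a;a=a[(a<85)\&(a>-170)];z=np.exp/' m.py; python3 m.py t2
```

```text
phase mod45 13.399582421011047 target 2.6999999999999886 0.9765239168341808 198
hist [28  5  0 29  6  0 28  6  0 25  8  0 23  7  0 26  7  0  0  0  0  0  0  0]
[0.45866706 0.05441806 0.07368695] 158.00116825987172
```

```bash
python3 -m creep '[[[-0.16,0.36,0,0,-1],[-0.18,0.34,0,0,-1],[-0.2,0.33,0,0,-1],[0,0,0,0,-1],[0,0,0,0,-1]]]'; python3 m.py t3
```

```text
t: 9.9
eef_pos: [0.4723, 0.0804, 0.0738]
eef_rot: [-0.001, 1.0, 0.0, 0.0]
wrist_force: [-0.2, 0.6, 0.2]
opening: -0.002
phase mod45 2.509496864626833 target 2.6999999999999886 0.9763829521569836 165
hist [ 0  0  5 29  0  0 32  0  4 31  0  0 28  0  0 36  0  0  0  0  0  0  0  0]
[0.47207485 0.07998246 0.07373658] 147.11475338141616
```

The table is on target. I'll back off the lug, lift, and clear the view for the check.

```bash
python3 -m creep '[[[0.2,-0.33,0,0,-1],[0.2,-0.2,0,0,-1],[0,0,-0.5,0,-1],[0,0,-1,0,-1],[0,0,-1,0,-1],[0,0,-1,0,-1],[0,0,-1,0,-1],[0,0,-1,0,-1],[0,0,-1,0,-1],[0,0,-1,0,-1],[0,0,-1,0,-1]]]'
python3 -m creep '[[[0,1,0,0,-1],[0,1,0,0,-1],[0,1,0,0,-1],[0,1,0,0,-1],[0,1,0,0,-1],[0,1,0,0,-1],[0,1,0,0,-1],[0,1,0,0,-1],[0,1,0,0,-1],[0,1,0,0,-1],[0,1,0,0,-1],[0,0,0,0,-1]]]'; sed -i 's/(a>-170)/(a>-190)/' m.py
python3 m.py t4
```

```text
t: 11.05
eef_pos: [0.4617, 0.0662, 0.2883]
eef_rot: [-0.001, 1.0, 0.0, 0.0]
wrist_force: [0.5, 0.2, 0.6]
opening: 0.003
t: 12.25
eef_pos: [0.4604, 0.3452, 0.287]
eef_rot: [-0.003, 1.0, 0.001, 0.0]
wrist_force: [0.6, 0.2, 0.9]
opening: 0.001
phase mod45 2.5387236214843636 target 2.6999999999999886 0.9772691568557543 198
hist [32  0  5 30  0  0 32  0  4 30  0  0 28  0  0 37  0  0  0  0  0  0  0  0]
[0.46092867 0.34292618 0.28689108] 111.8958172760744
```

View pics/t4.png

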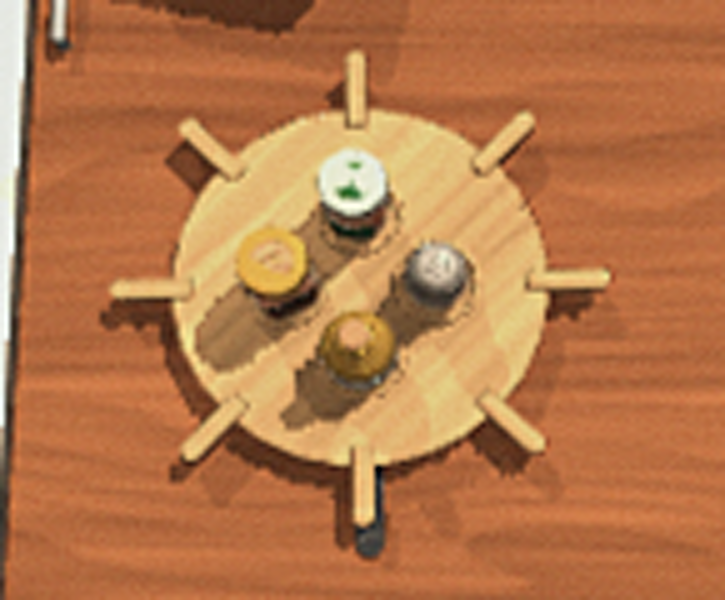

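Everything stands upright and the hand is clear. The lug at (363,490) looks slightly left of the tongue end at (369,540), so I'll check the axis and the tongue line once more from the lug ends.

```bash
python3 - <<'E'
from h import *
from plant import optics
c=optics.read_camera('top');H,S,V,P=measure(c);o=np.array([.5998,-.0026])
f=lambda uv:np.array(uv)/[5,4.8]+[175,125]
e=ray(c,f([(356,52),(363,525),(112,290),(608,280),(183,122),(184,459),(532,115),(541,448)]),.094)
o2,r=circ(e);print('axis by lug ends',o2,r,'pairs',(e[0]+e[1])[:2]/2,(e[2]+e[3])[:2]/2)
c0=dict(np.load('pics/top0.npz'));H,S,V,P=measure(c0)
T=ray(c0,np.c_[np.where(V>=0)[::-1]],.061)[:,:2].reshape(384,512,2)
d=(V<85)&(S<90);d[:222]=0;d[243:]=0;d[:,:244]=0;d[:,254:]=0
for v in range(222,243):
    u=np.where(d[v])[0]
    if len(u): t=T[v,u].mean(0);print(v,len(u),u.mean(),t.round(4),*[np.degrees(np.arctan2(*(t-q)[::-1])).round(1) for q in(o,o2)])
m=np.where((d)); 
for nm,uv,z in(('cork',(355,335),.203),('bottle body top',(358,350),.17)):
    b=ray(c,f(uv),z)[0,:2]
    for q in(o,o2): print(nm,(b-q).round(4),np.degrees(np.arctan2(*(b-q)[::-1])).round(1))
E
```

```text
axis by lug ends [ 0.59799498 -0.00348604] 0.1643722016852223 pairs [ 0.5977972  -0.00362597] [ 0.59685421 -0.00386112]
222 1 250.0 [ 0.4756 -0.016 ] -173.8 -174.1
223 5 248.0 [ 0.4721 -0.0095] -176.9 -177.3
224 6 248.5 [ 0.4688 -0.0112] -176.2 -176.6
225 5 248.0 [ 0.4655 -0.0096] -177.0 -177.3
226 5 248.0 [ 0.4621 -0.0097] -177.0 -177.4
227 5 248.0 [ 0.4588 -0.0098] -177.1 -177.4
228 5 248.0 [ 0.4555 -0.0099] -177.1 -177.4
229 5 248.0 [ 0.4522 -0.01  ] -177.1 -177.4
230 5 248.0 [ 0.4489 -0.0101] -177.2 -177.5
231 4 248.5 [ 0.4456 -0.0118] -176.6 -176.9
232 4 248.5 [ 0.4423 -0.0119] -176.6 -176.9
233 5 248.0 [ 0.439  -0.0103] -177.3 -177.5
234 6 248.5 [ 0.4357 -0.0121] -176.7 -177.0
235 4 248.25 [ 0.4324 -0.0113] -177.0 -177.3
236 1 246.0 [ 0.429 -0.004] -179.5 -179.8
237 2 248.5 [ 0.4259 -0.0123] -176.8 -177.1
238 5 248.0 [ 0.4226 -0.0107] -177.4 -177.6
239 4 248.5 [ 0.4193 -0.0125] -176.9 -177.1
240 2 248.5 [ 0.416  -0.0126] -176.9 -177.1
cork [-0.0528 -0.0036] -176.1
cork [-0.051  -0.0027] -177.0
bottle body top [-0.0579 -0.0043] -175.7
bottle body top [-0.0561 -0.0034] -176.5
```

The tongue is at about -177.3° and the bottle at about -176.5° to -177°, within 1 mm of the line. The robot is clear, so I'll hand in.

```bash
python3 -c "
from plant import job;print(job.finish_job())"
```

```text
the job is handed in; nothing more can be done
None
```

The turntable was pushed about 150° clockwise with the shut fingertips against one lug, and the oil bottle now stands in line behind the steel tongue. The job is handed in after about 12 s of robot time, and it reported no verdict.

- **Alignment:** at the last check the tongue was at about -177.3° and the bottle's lug at -177.5°. The bottle itself measured -175.7° to -177.0°, so it is within about 1.5 mm of the line, against the 10 mm allowed.
- **At rest:** the lug angle read 2.51° before I backed off and 2.54° after, so the table did not move.
- **Things on the table:** the bottle, shaker and both jars looked upright in their pockets in the last picture. Wrist force stayed near 2 N at most in the readings between moves.
- **Robot:** the hand was lifted clear to the left at z 0.29 before hand-in.
- **Disagreement:** two estimates of the turning axis differed by about 2 mm (0.3° in direction), which does not matter here.
- **Not checked:** I did not re-measure the mug, lemon, garlic and salt box afterwards; the hand went down to work height only at the turntable.

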